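# Line up the photometer's colour standards by shade

### The job

Line up the four tinted glass colour standards on the grey rail in order of shade, one standing upright in the middle of each white mark, with the palest next to the blue end stop and the darkest next to the black one. They are glass: set each one down on the rail rather than dropping or ramming it, and do not tip any of them over.

Things in the scene. Friction and masses are not known exactly. Their poses are not given: they have to be found in the camera images.
- std_pale: Loose tinted-glass colour standard, palest: pale straw yellow. Upright cylinder, 32 mm diameter, 55 mm tall, about 110 g. Origin at the centre of its underside, z up. Starts upright on the bench (z = 0) in a loose row along y; other containers up to 60 mm tall stand in that row, 25 mm or more clear at its left and right; free bench before and behind it (along x).
- std_light: Loose tinted-glass colour standard, second: strong golden yellow. Upright cylinder, 32 mm diameter, 55 mm tall, about 110 g. Origin at the centre of its underside, z up. Starts upright on the bench (z = 0) in a loose row along y; other containers up to 60 mm tall stand in that row, 25 mm or more clear at its left and right; free bench before and behind it (along x).
- std_medium: Loose tinted-glass colour standard, third: orange-brown. Upright cylinder, 32 mm diameter, 55 mm tall, about 110 g. Origin at the centre of its underside, z up. Starts upright on the bench (z = 0) in a loose row along y; other containers up to 60 mm tall stand in that row, 25 mm or more clear at its left and right; free bench before and behind it (along x).
- std_dark: Loose tinted-glass colour standard, darkest: very dark brown. Upright cylinder, 32 mm diameter, 55 mm tall, about 110 g. Origin at the centre of its underside, z up. Starts upright on the bench (z = 0) in a loose row along y; other containers up to 60 mm tall stand in that row, 25 mm or more clear at its left and right; free bench before and behind it (along x).
- mark_a: White round mark, 42 mm in diameter with a thin grey ring, flush on the rail's top face (12 mm above the bench), at one end of the row, at the rail's +y end; marks are 60 mm apart in the order a, b, c, d. Fixed to the rail. Origin at its centre on the rail's top face; x across the rail, y along it, z up.
- mark_b: White round mark, 42 mm in diameter with a thin grey ring, flush on the rail's top face (12 mm above the bench), next to mark_a; marks are 60 mm apart in the order a, b, c, d. Fixed to the rail. Origin at its centre on the rail's top face; x across the rail, y along it, z up.
- mark_c: White round mark, 42 mm in diameter with a thin grey ring, flush on the rail's top face (12 mm above the bench), next to mark_d; marks are 60 mm apart in the order a, b, c, d. Fixed to the rail. Origin at its centre on the rail's top face; x across the rail, y along it, z up.
- mark_d: White round mark, 42 mm in diameter with a thin grey ring, flush on the rail's top face (12 mm above the bench), at the other end of the row, at the rail's -y end; marks are 60 mm apart in the order a, b, c, d. Fixed to the rail. Origin at its centre on the rail's top face; x across the rail, y along it, z up.
- rail: Fixed grey flat rail 330 mm long (its y), 56 mm wide (its x), 12 mm high, lying on the bench with four round marks along its middle. Origin at the centre of its underside. Across the rail there is free bench on both sides.
- stop_blue: Blue end stop, a fixed block 56 x 22 x 20 mm on one end of the rail (top 32 mm above the bench), its centre 55 mm beyond the nearest mark; a black stop of the same size is at the other end. Which end is blue changes from start to start. Origin at the centre of its underside; z up.

How it is judged (in metres and radians):
At the end, for the whole second after the job is handed in: Counting from the mark nearest the blue stop, the pale, light, medium and dark standards stand on the first, second, third and fourth mark: each within 12 mm of its mark's centre, its foot within 4 mm of the rail's top face, within 0.1 rad of upright and at rest (slower than 0.02 m/s) (((horizontal distance between stop_blue and mark_a below 0.1 m and horizontal distance between std_pale and mark_a below 0.012 m and z of std_pale in the frame of mark_a between -0.004 and 0.004 m and horizontal distance between std_light and mark_b below 0.012 m and z of std_light in the frame of mark_b between -0.004 and 0.004 m and horizontal distance between std_medium and mark_c below 0.012 m and z of std_medium in the frame of mark_c between -0.004 and 0.004 m and horizontal distance between std_dark and mark_d below 0.012 m and z of std_dark in the frame of mark_d between -0.004 and 0.004 m) or (horizontal distance between stop_blue and mark_d below 0.1 m and horizontal distance between std_pale and mark_d below 0.012 m and z of std_pale in the frame of mark_d between -0.004 and 0.004 m and horizontal distance between std_light and mark_c below 0.012 m and z of std_light in the frame of mark_c between -0.004 and 0.004 m and horizontal distance between std_medium and mark_b below 0.012 m and z of std_medium in the frame of mark_b between -0.004 and 0.004 m and horizontal distance between std_dark and mark_a below 0.012 m and z of std_dark in the frame of mark_a between -0.004 and 0.004 m)) and angle between each of std_pale, std_light, std_medium, std_dark's own z axis and vertical below 0.1 rad and linear speed of each of std_pale, std_light, std_medium, std_dark below 0.02 m/s); the robot touches nothing.
It fails at once if a standard is tipped over (leans more than 0.9 rad) (angle between any of std_pale, std_light, std_medium, std_dark's own z axis and vertical above 0.9 rad).
It fails at once if a standard is dropped (moves faster than 0.5 m/s with no finger on it, a fall of about 13 mm or more) ((linear speed of std_pale above 0.5 m/s and contact force between std_pale and the fingers below 0.05 N) or (linear speed of std_light above 0.5 m/s and contact force between std_light and the fingers below 0.05 N) or (linear speed of std_medium above 0.5 m/s and contact force between std_medium and the fingers below 0.05 N) or (linear speed of std_dark above 0.5 m/s and contact force between std_dark and the fingers below 0.05 N)).
It fails at once if a standard is rammed onto the rail (more than 40 N between them) (contact force between any of std_pale, std_light, std_medium, std_dark and rail above 40 N).
It also fails if it takes over 90 s, if anything falls off the work surface, if the arm or the gripper's body presses on something with over 40 N, if the wrist force passes 120 N, or if a joint passes its speed limit or range.

### The arm

A 7-joint arm with a two-finger parallel gripper is mounted at the origin on the work surface. World frame = base frame: x ahead of the robot, y to its left, z up, the work surface at z = 0. Lengths are in m, angles in degrees, forces in N, time in s.
With the tool pointing down it reaches from about 0.425 to 0.875 m from the base axis. Payload 4.7 kg.
Tool frame: the origin (TCP) lies at the very end of the fingers, on their centre line; the grasp point (between the pads) lies env.tcp_to_grasp behind it (env.tcp_to_grasp is the distance from the TCP to the grasp point, in m); z points along the fingers, x is the direction in which the jaws open and shut, and the axes are right-handed (so a half turn about z gives the same grasp; the last joint's range is limited). The gripper opens to 87 mm and grips with 3 to 60 N. Pads are 19 mm wide; open, the fingers measure 117 mm over their backs; the gripper's body (75 mm by 190 mm) begins 51 mm behind the grasp point.
Start: joints at [68.99, 18.392, -4.016, 83.108, 1.295, 78.541, -3.26], TCP at [0.242, -0.603, 0.223] pointing down, gripper open.
Joint ranges: [-163.93, 163.93], [-17.29, 119.83], [-79.2, 71.16], [3.27, 140.29], [-89.18, 269.18], [5.43, 117.66], [-154.24, 154.24]. Speed limits (degrees/s): [147.25, 147.25, 180, 180, 180, 180, 180].

### API

Orientations are given as [roll, pitch, yaw] about the fixed x, y, z axes, in that order (R = Rz(yaw) Ry(pitch) Rx(roll)).
In Python, from cell import env gives the robot as it stands. The module is installed in compiled form; this text tells all that it offers.
- The arm moves only by the tool send_rows, never from a script. Its argument "steps" is a list of rows, each a list of 3 entries, a list of its own where there are three numbers: the shift along the tool's x, y, z in m, then the turn, a rotation vector about the tool's x, y, z in rad, then the finger opening in m, from 0 to 0.087. A call has exactly 5 rows; each row is the pose to reach, as a shift and turn from the pose commanded when the call began, along the tool's axes at that moment; what a row does not reach only later rows make up. A row lasts 1/12 s, in which the tool goes at most 41.7 mm and 7.16 degrees, less where a joint would pass 70% of its speed; a pose out of reach is approached as far as the arm can. A call with a gripper value outside its range is refused whole. The fingers move at their own pace and stop on an object; "grip_force" is the grip in N (left out, the last holds). Time passes only in rows, so rows that repeat a pose let the fingers close, or fill a call up. It gives the time, the measured TCP pose, the force and the opening at its end, in the units of the state.
- env.get_obs(): the state, without advancing time (a new reading comes with each control period).
- env.read_camera(name): name is "scene" or "side" or "wrist"; returns a dict with "pixels" (480x640x3 uint8, red, green, blue), "fx", "fy", "cx", "cy" (pixels), "position" and "rotation" of the camera in the world. Camera axes: x right, y up, looking along -z (the intrinsics and any distortion apply to the point x, -y, -z); pixel columns grow to the right and rows downward; lengths in m; the calibration is good to about 2 mm. The wrist camera is an equidistant fisheye: a pixel r from the principal point sees the ray r / f radians off the axis. A picture is of the moment at which its call begins. There is no depth.
- env.sign_off(): hands the job in, once; it reports no verdict.
The state is a dict: "time_s": time; "qpos": joint angles; "joint_velocities": joint speeds; "effort": joint torques, N m; "tool_pos": TCP position; "tool_rot": TCP orientation; "force": force on the tool from outside, world axes, zero at the start; "wrist_torque": the same for the moment, N m; "grip_width": finger opening in m.
Only numpy, scipy, OpenCV 4.12 (cv2) and the standard library are available. Lean on these libraries where they do the work, as an engineer would, in place of code of your own. Each camera call takes 0.05 s, during which the arm holds its last target.

## Working session

There is one attempt and no reset: what is moved stays moved. The work goes in short steps, Python scripts to look and compute and a tool call to move; the robot and the scene stay as the last step left them, time stands still between calls to the robot, and variables do not carry over. Pictures are saved under pics/ and viewed, and the job is handed in when it is done.

Besides the shell and the picture viewer there is one more tool, called after ">>>" by a JSON object that holds its "method" and its "body". send_rows: Moves the arm, as the interface text tells. Its arguments: {"type":"object","properties":{"steps":{"type":"array"},"grip_force":{"type":"number"}},"required":["steps"]}

```bash
mkdir -p pics
python3 - <<'E'
from cell import env
import cv2
print(env.get_obs(), env.tcp_to_grasp)
for n in ["scene","side","wrist"]:
    c=env.read_camera(n); cv2.imwrite(f"pics/{n}0.png",c["pixels"][:,:,::-1])
    print(n,[c[k] for k in ("fx","fy","cx","cy")],c["position"],c["rotation"],[k for k in c])
E
```

```text
{'time_s': 0.0, 'qpos': array([68.98893766, 18.43921778, -4.01524919, 83.17460062,  1.29398078,
       78.5399117 , -3.25868897]), 'joint_velocities': array([-0.00206708, -0.08442113, -0.01887418, -0.03576465, -0.02637329,
        0.10864903, -0.09993206]), 'effort': array([ 5.81938116e-05, -4.91289067e+01, -4.03471906e-01, -3.12527633e+01,
       -6.37629256e-02,  4.38201951e-02,  2.13743347e-04]), 'tool_pos': array([ 0.24134122, -0.60294592,  0.22146231]), 'tool_rot': array([ 1.79995215e+02,  1.08546578e-01, -6.81783595e+01]), 'force': array([0.34452396, 0.45828355, 0.56704318]), 'wrist_torque': array([-0.04282093,  0.01830056, -0.00891552]), 'grip_width': 0.08718473922146366} 0.0187
scene [444.5254507273103, 444.5254507273103, 323.8935596096585, 238.33017269507877] [1.1434814  0.41696234 0.57714809] [ 53.09793683   0.12647251 126.3551318 ] ['pixels', 'fx', 'fy', 'cx', 'cy', 'position', 'rotation']
side [535.0384003090974, 535.0384003090974, 319.87972842152635, 230.44051103844032] [ 0.42431313 -0.67452677  0.64425383] [ 48.85797757   0.12183057 -10.50464756] ['pixels', 'fx', 'fy', 'cx', 'cy', 'position', 'rotation']
wrist [371.64829954431775, 371.64829954431775, 323.8236027879998, 245.78976985686688] [ 0.31284854 -0.57606101  0.38391586] [-16.38823296   0.08057682 -68.19010359] ['pixels', 'fx', 'fy', 'cx', 'cy', 'position', 'rotation']
```

View pics/scene0.png

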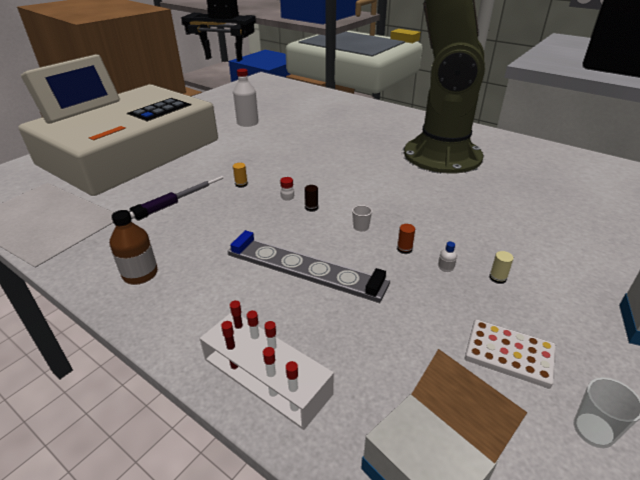

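View pics/side0.png

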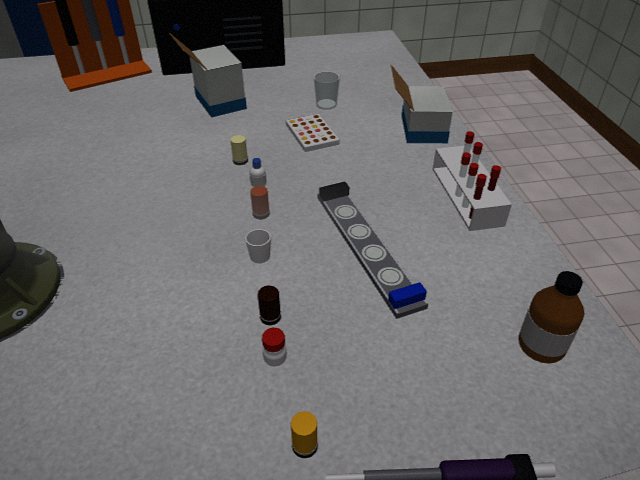

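View pics/wrist0.png

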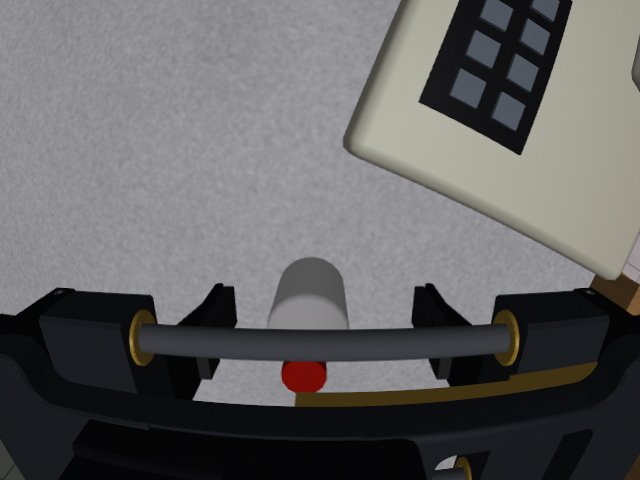

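The blue stop is at the -y end (side view, 407,294). In the side view the golden standard is at (304,434), dark at (269,305), medium at (260,202) and pale at (239,150). The wrist view shows only the white bottle below the open jaws. Next I measure positions.

```bash
cat > h.py <<'E'
import numpy as np, cv2
from scipy.spatial.transform import Rotation as R
from cell import env
def ray(c,u,v,fish=False):
    x=(u-c["cx"])/c["fx"]; y=(v-c["cy"])/c["fy"]
    if fish:
        r=np.hypot(x,y); s=np.sin(r)/max(r,1e-9); d=np.array([x*s,-y*s,-np.cos(r)])
    else: d=np.array([x,-y,-1.])
    return R.from_euler("xyz",c["rotation"],degrees=True).apply(d)
def cast(c,u,v,z,fish=False):
    d=ray(c,u,v,fish); p=np.array(c["position"]); return p+d*(z-p[2])/d[2]
def proj(c,P):
    q=R.from_euler("xyz",c["rotation"],degrees=True).inv().apply(np.array(P)-c["position"])
    return c["cx"]+c["fx"]*q[0]/-q[2], c["cy"]-c["fy"]*q[1]/-q[2]
E
cat > m.py <<'E'
from h import *
seeds={"side":{"light":(304,434),"dark":(269,305),"med":(260,202),"pale":(239,150)},
"scene":{"light":(240,174),"dark":(312,197),"med":(406,237),"pale":(502,266)}}
est={}
for n in seeds:
    c=env.read_camera(n); im=c["pixels"][:,:,::-1].copy()
    hsv=cv2.cvtColor(im,cv2.COLOR_BGR2HSV).astype(int)
    for k,(u,v) in seeds[n].items():
        m=np.zeros(hsv.shape[:2],np.uint8)
        s=38 if n=="side" else 26
        sl=(slice(max(0,v-s),v+s),slice(u-22,u+22))
        sub=hsv[sl]
        m[sl]=((sub[...,2]<70)|((sub[...,1]>60)&((sub[...,0]<40)|(sub[...,0]>165))))*255
        nl,lab,st,ce=cv2.connectedComponentsWithStats(m)
        i=lab[v,u]; x,y,w,h,a=st[i]
        P=cast(c,*ce[i],0.0275)
        est.setdefault(k,[]).append(P); print(n,k,st[i],ce[i].round(1),P.round(4))
        cv2.rectangle(im,(x,y),(x+w-1,y+h-1),(0,255,0),1)
        # predicted silhouette height check
        print("   expected top/bot rows",[round(proj(c,[P[0],P[1],z])[1]) for z in (.055,0)])
    # marks
    g=hsv; m=((g[...,2]>150)&(g[...,1]<40)).astype(np.uint8)*255
    cs,_=cv2.findContours(m,cv2.RETR_EXTERNAL,cv2.CHAIN_APPROX_NONE)
    cand=[]
    for q in cs:
        a=cv2.contourArea(q)
        if 80<a<900 and len(q)>5:
            e=cv2.fitEllipse(q); 
            ok=(230<e[0][0]<400 and 230<e[0][1]<300) if n=="scene" else (320<e[0][0]<420 and 190<e[0][1]<300)
            if ok: print(n,"mark",np.round(e[0],1),np.round(e[1],1),a,cast(c,*e[0],0.012).round(4))
    cv2.imwrite(f"pics/{n}_m.png",im)
E
python3 m.py
```

```text
side light [ 291  411   27   47 1068] [304. 434.] [ 0.4638 -0.3478  0.0275]
   expected top/bot rows [422, 445]
side dark [258 285  23  40 755] [269.  304.9] [ 0.4449 -0.1341  0.0275]
   expected top/bot rows [293, 317]
side med [250 186  20  33 491] [259.6 201.2] [0.4562 0.1223 0.0275]
   expected top/bot rows [189, 213]
side pale [231 135  17  30 388] [238.8 149.6] [0.4303 0.3076 0.0275]
   expected top/bot rows [138, 160]
scene light [232 162  16  25 288] [239.8 173.8] [ 0.4603 -0.3542  0.0275]
   expected top/bot rows [164, 183]
scene dark [305 185  13  26 323] [311.  197.6] [ 0.4442 -0.1368  0.0275]
   expected top/bot rows [187, 207]
scene med [397 223  19  31 430] [405.7 237.8] [0.4537 0.1171 0.0275]
   expected top/bot rows [227, 248]
scene pale [489 251  24  33 500] [501.  266.3] [0.4273 0.3057 0.0275]
   expected top/bot rows [255, 277]
```

Run:
```python
import cv2,numpy as np
a=cv2.imread("pics/side_m.png")[170:320,300:440];cv2.imwrite("pics/crop1.png",cv2.resize(a,None,fx=4,fy=4))
b=cv2.imread("pics/side_m.png")[120:470,210:340];cv2.imwrite("pics/crop2.png",cv2.resize(b,None,fx=1.7,fy=1.7))
```

```text
(no output)
```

View pics/crop1.png

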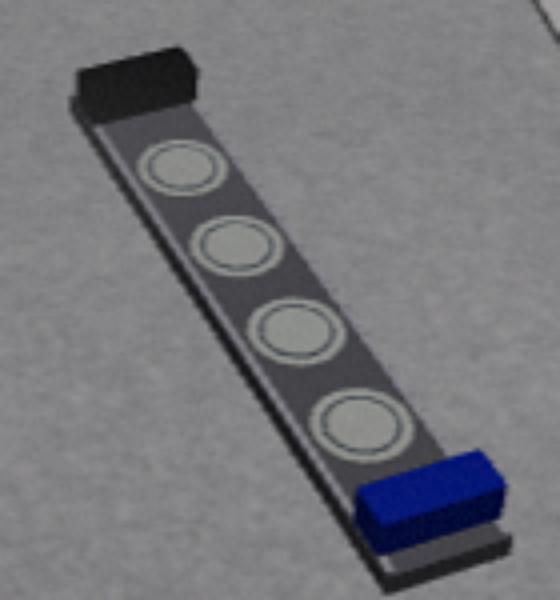

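View pics/crop2.png

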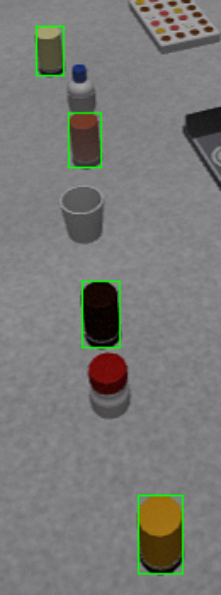

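```bash
cat > marks.py <<'E'
from h import *
def run():
  out={}
  for n,(x0,y0,x1,y1) in {"side":(325,195,405,290),"scene":(245,240,365,290)}.items():
    c=env.read_camera(n); g=cv2.cvtColor(c["pixels"],cv2.COLOR_RGB2GRAY)
    sub=cv2.resize(g[y0:y1,x0:x1],None,fx=4,fy=4,interpolation=cv2.INTER_CUBIC)
    m=(sub>125 if n=="side" else sub>130).astype(np.uint8)*255
    cs,_=cv2.findContours(m,cv2.RETR_EXTERNAL,cv2.CHAIN_APPROX_NONE)
    L=[]
    for q in cs:
        q=cv2.convexHull(q)
        if 1500<cv2.contourArea(q)<12000:
            (ex,ey),ax,_=cv2.fitEllipse(q); u=(ex+.5)/4-.5+x0; v=(ey+.5)/4-.5+y0
            if max(ax)/min(ax)<2.6: L.append((u,v,*ax,*cast(c,u,v,.012)))
    L=np.array(sorted(L,key=lambda r:-r[5])); out[n]=L
    print(n,np.percentile(sub,[10,50,90]));print(L.round(4))
    if len(L)>1: print(np.linalg.norm(np.diff(L[:,4:6],axis=0),axis=1))
  return out
if __name__=="__main__": run()
E
python3 marks.py
python3 - <<'E'
import sys; sys.path.insert(0,'.')
from h import *
px={"side":dict(light=(304,434),dark=(269,304.9),med=(259.6,201.2),pale=(238.8,149.6)),"scene":dict(light=(239.8,173.8),dark=(311,197.6),med=(405.7,237.8),pale=(501,266.3))}
cs={n:env.read_camera(n) for n in px}
for k in px["side"]:
    A=[];b=[]
    for n in px:
        c=cs[n]; d=ray(c,*px[n][k]); p=np.array(c["position"])
        M=np.eye(3)-np.outer(d,d)/(d@d); A.append(M); b.append(M@p)
    X=np.linalg.solve(sum(A),sum(b)); res=[np.linalg.norm(A[i]@X-b[i]) for i in (0,1)]
    # vertical plane intersection
    N=[];r=[]
    for n in px:
        d=ray(cs[n],*px[n][k]); q=np.array([-d[1],d[0]]);q/=np.linalg.norm(q); N.append(q); r.append(q@np.array(cs[n]["position"])[:2])
    print(k,X.round(4),np.round(res,4),np.linalg.solve(N,r).round(4))
E
```

```text
side [ 69. 130. 139.]
[[ 3.451806e+02  2.114860e+02  5.499480e+01  8.669370e+01  6.113000e-01
   8.160000e-02  1.200000e-02]
 [ 3.587606e+02  2.309890e+02  5.967070e+01  9.084070e+01  6.232000e-01
   2.290000e-02  1.200000e-02]
 [ 3.736631e+02  2.523993e+02  6.507800e+01  9.574930e+01  6.351000e-01
  -3.600000e-02  1.200000e-02]
 [ 3.899769e+02  2.758306e+02  7.092700e+01  1.013490e+02  6.471000e-01
  -9.490000e-02  1.200000e-02]]
[0.05981681 0.0601643  0.06007967]
scene [ 80. 154. 162.]
[[ 3.475955e+02  2.772143e+02  5.945180e+01  8.906720e+01  6.104000e-01
   7.890000e-02  1.200000e-02]
 [ 3.188962e+02  2.684957e+02  5.673160e+01  8.689030e+01  6.224000e-01
   1.980000e-02  1.200000e-02]
 [ 2.915515e+02  2.601784e+02  5.385960e+01  8.520740e+01  6.343000e-01
  -3.920000e-02  1.200000e-02]
 [ 2.654337e+02  2.522734e+02  5.079990e+01  8.344290e+01  6.463000e-01
  -9.820000e-02  1.200000e-02]]
[0.06025567 0.06020083 0.06014914]
light [ 0.4639 -0.3497  0.0306] [0.0003 0.0003] [ 0.4635 -0.3506]
dark [ 0.4452 -0.1355  0.0286] [0.0004 0.0004] [ 0.4449 -0.1363]
med [0.4563 0.1185 0.0301] [0.0004 0.0004] [0.4559 0.1181]
pale [0.43   0.3059 0.029 ] [0.0004 0.0004] [0.4303 0.3061]
```

>>> {"method": "send_rows", "body": {"steps": [[[-0.015, -0.03, -0.01], [0, 0, -0.12], 0.087], [[-0.03, -0.06, -0.02], [0, 0, -0.24], 0.087], [[-0.045, -0.09, -0.03], [0, 0, -0.36], 0.087], [[-0.06, -0.12, -0.03], [0, 0, -0.48], 0.087], [[-0.075, -0.15, -0.03], [0, 0, -0.6], 0.087]], "grip_force": 15}}

```text
time_s: 0.87
tool_pos: [0.3541, -0.4772, 0.2537]
tool_rot: [179.9, -0.1, -33.5]
force: [0.5, -0.7, 0.1]
grip_width: 0.0869
```

```bash
cat > rem.py <<'E'
import sys
from h import *
o=env.get_obs(); T=R.from_euler("xyz",o["tool_rot"],degrees=True)
t=np.array(list(map(float,sys.argv[1:4]))); W=R.from_euler("xyz",[180,0,float(sys.argv[4]) if len(sys.argv)>4 else 0],degrees=True)
print("t",o["time_s"],"pos",o["tool_pos"].round(4),"rot",o["tool_rot"].round(2),"w",round(o["grip_width"],4),"F",o["force"].round(1),"\nshift",T.inv().apply(t-o["tool_pos"]).round(4),"turn",(T.inv()*W).as_rotvec().round(4))
E
python3 rem.py 0.4637 -0.350 0.15
```

```text
t 0.8667 pos [ 0.3541 -0.4772  0.2537] rot [ 1.7995e+02 -1.2000e-01 -3.3480e+01] w 0.0869 F [ 0.5 -0.7  0.1] 
shift [ 0.021  -0.1666  0.1036] turn [ 0.0015 -0.0017 -0.5843]
```

>>> {"method": "send_rows", "body": {"steps": [[[0.004, -0.033, 0.02], [0, 0, -0.12], 0.087], [[0.008, -0.066, 0.04], [0, 0, -0.24], 0.087], [[0.013, -0.1, 0.06], [0, 0, -0.36], 0.087], [[0.017, -0.133, 0.08], [0, 0, -0.48], 0.087], [[0.021, -0.166, 0.103], [0, 0, -0.587], 0.087]]}}

```text
time_s: 1.28
tool_pos: [0.464, -0.3508, 0.1496]
tool_rot: [179.9, -0.1, 0.2]
force: [0.2, -1.0, 0.2]
grip_width: 0.0869
```

```bash
python3 - <<'E'
from h import *
o=env.get_obs();print(o["tool_pos"],o["tool_rot"])
c=env.read_camera("wrist");cv2.imwrite("pics/w1.png",c["pixels"][:,:,::-1])
E
python3 rem.py 0.4637 -0.350 0.017
```

```text
[ 0.46401125 -0.35080593  0.14964422] [ 1.79910138e+02 -8.71465899e-02  1.56730968e-01]
t 1.3333 pos [ 0.4673 -0.3411  0.1445] rot [-1.7952e+02  3.0000e-02  9.7000e-01] w 0.0871 F [ 2.2  6.4 -2.4] 
shift [-0.0037  0.0099  0.1274] turn [-0.0083  0.0006  0.017 ]
```

View pics/w1.png

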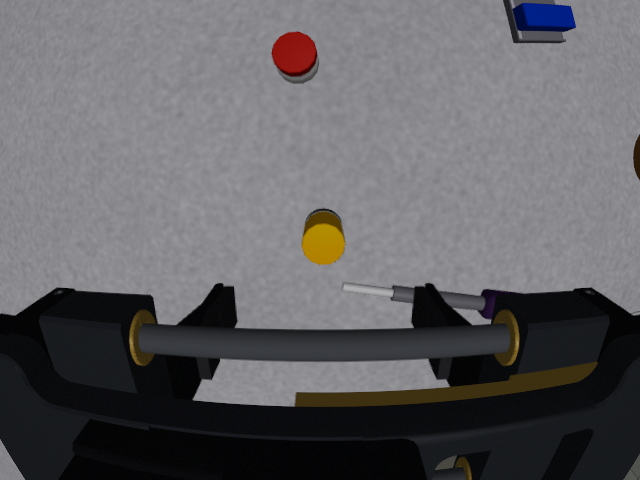

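Run:
```python
from h import *
c=env.read_camera("wrist")
o=env.get_obs();print(o["time_s"],o["tool_pos"],c["position"])
g=cv2.cvtColor(c["pixels"],cv2.COLOR_RGB2HSV).astype(int)
m=((g[...,1]>150)&(abs(g[...,0]-21)<8)&(g[...,2]>120)).astype(np.uint8); m[280:]=0
n,l,s,ce=cv2.connectedComponentsWithStats(m)
for i in range(1,n):
  if s[i,4]>200: print(s[i],ce[i],cast(c,*ce[i],.055,True))
for p in [(345,287),(395,292),(485,300)]: print(p,cast(c,*p,.01,True))
cv2.imwrite("pics/w2.png",c["pixels"][:,:,::-1])
```

```text
1.3833 [ 0.46544577 -0.34353281  0.14590944] [ 0.46554174 -0.26657791  0.30745026]
[ 297  240   44   40 1379] [318.38216099 259.61783901] [ 0.46298672 -0.34896606  0.055     ]
(345, 287) [ 0.48582744 -0.38819146  0.01      ]
(395, 292) [ 0.53015901 -0.39264032  0.01      ]
(485, 300) [ 0.61889986 -0.40176948  0.01      ]
```

View pics/w2.png

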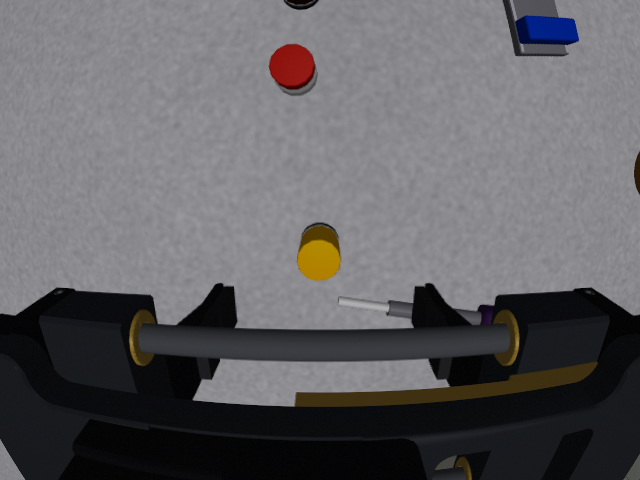

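>>> {"method": "send_rows", "body": {"steps": [[[0, 0, 0.02], [0, 0, 0], 0.07], [[0, 0, 0.05], [0, 0, 0], 0.07], [[0, 0, 0.08], [0, 0, 0], 0.07], [[0, 0, 0.09], [0, 0, 0], 0.07], [[0, 0, 0.09], [0, 0, 0], 0.07]]}}

```text
time_s: 1.8
tool_pos: [0.4605, -0.3508, 0.0568]
tool_rot: [-179.8, 0.3, -0.2]
force: [0.1, -0.6, 0.3]
grip_width: 0.071
```

```bash
python3 rem.py 0.4632 -0.3497 0.018
```

```text
t 1.8 pos [ 0.4605 -0.3508  0.0568] rot [-179.79    0.27   -0.22] w 0.071 F [ 0.1 -0.6  0.3] 
shift [ 0.0029 -0.001   0.0388] turn [-0.0036  0.0047 -0.0038]
```

>>> {"method": "send_rows", "body": {"steps": [[[0.002, 0, 0.012], [0, 0, 0], 0.07], [[0.002, 0, 0.025], [0, 0, 0], 0.07], [[0.002, 0, 0.036], [0, 0, 0], 0.07], [[0.002, 0, 0.04], [0, 0, 0], 0.07], [[0.002, 0, 0.04], [0, 0, 0], 0.07]]}}

```text
time_s: 2.22
tool_pos: [0.464, -0.3514, 0.0183]
tool_rot: [-179.9, 0.1, -0.2]
force: [0.3, 0.4, 0.3]
grip_width: 0.0699
```

>>> {"method": "send_rows", "body": {"steps": [[[0, 0, 0], [0, 0, 0], 0.06], [[0, 0, 0], [0, 0, 0], 0.05], [[0, 0, 0], [0, 0, 0], 0.04], [[0, 0, 0], [0, 0, 0], 0.034], [[0, 0, 0], [0, 0, 0], 0.028]], "grip_force": 15}}

```text
time_s: 2.63
tool_pos: [0.465, -0.3521, 0.02]
tool_rot: [180.0, -0.0, -0.2]
force: [-0.0, 0.9, 0.8]
grip_width: 0.0444
```

```bash
python3 rem.py 0.4632 -0.3497 0.018
```

```text
t 2.6333 pos [ 0.465  -0.3521  0.02  ] rot [ 1.7996e+02 -3.0000e-02 -1.7000e-01] w 0.0444 F [-0.   0.9  0.8] 
shift [-0.0018 -0.0024  0.002 ] turn [ 0.0007 -0.0006 -0.003 ]
```

>>> {"method": "send_rows", "body": {"steps": [[[0, 0, 0], [0, 0, 0], 0.02], [[0, 0, 0], [0, 0, 0], 0.02], [[0, 0, 0], [0, 0, 0], 0.02], [[0, 0, 0], [0, 0, 0], 0.02], [[0, 0, 0], [0, 0, 0], 0.02]]}}

```text
time_s: 3.05
tool_pos: [0.4646, -0.352, 0.0197]
tool_rot: [180.0, 0.0, -0.2]
force: [-1.4, -0.5, 1.4]
grip_width: 0.0317
```

```bash
python3 rem.py 0.635 -0.040 0.018
```

```text
t 3.05 pos [ 0.4646 -0.352   0.0197] rot [ 1.7999e+02  1.0000e-02 -1.7000e-01] w 0.0317 F [-1.4 -0.5  1.4] 
shift [ 0.1694 -0.3125  0.0016] turn [ 0.0002  0.0002 -0.0031]
```

>>> {"method": "send_rows", "body": {"steps": [[[0, 0, -0.01], [0, 0, 0], 0.02], [[0, 0, -0.03], [0, 0, 0], 0.02], [[0, 0, -0.055], [0, 0, 0], 0.02], [[0.01, -0.02, -0.08], [0, 0, 0], 0.02], [[0.025, -0.05, -0.09], [0, 0, 0], 0.02]], "grip_force": 20}}

```text
time_s: 3.47
tool_pos: [0.4899, -0.3066, 0.1135]
tool_rot: [179.7, -0.2, -0.6]
force: [1.1, -0.8, -1.0]
grip_width: 0.0312
```

>>> {"method": "send_rows", "body": {"steps": [[[0.016, -0.03, 0], [0, 0, 0], 0.02], [[0.033, -0.06, 0], [0, 0, 0], 0.02], [[0.05, -0.09, 0], [0, 0, 0], 0.02], [[0.067, -0.12, 0], [0, 0, 0], 0.02], [[0.083, -0.15, 0], [0, 0, 0], 0.02]]}}

```text
time_s: 3.88
tool_pos: [0.5741, -0.1506, 0.1102]
tool_rot: [180.0, -0.0, -0.2]
force: [0.9, -0.2, -1.3]
grip_width: 0.0315
```

```bash
python3 rem.py 0.635 -0.040 0.11
```

```text
t 3.8833 pos [ 0.5741 -0.1506  0.1102] rot [ 1.7998e+02 -5.0000e-02 -1.7000e-01] w 0.0315 F [ 0.9 -0.2 -1.3] 
shift [ 0.0605 -0.1108  0.0002] turn [ 0.0003 -0.0008 -0.003 ]
```

>>> {"method": "send_rows", "body": {"steps": [[[0.017, -0.03, 0], [0, 0, 0], 0.02], [[0.034, -0.06, 0], [0, 0, 0], 0.02], [[0.048, -0.09, 0], [0, 0, 0], 0.02], [[0.057, -0.105, 0], [0, 0, 0], 0.02], [[0.061, -0.111, 0], [0, 0, 0], 0.02]]}}

```text
time_s: 4.3
tool_pos: [0.6358, -0.0361, 0.1101]
tool_rot: [-179.8, -0.1, 0.2]
force: [-0.4, -0.0, -0.9]
grip_width: 0.0318
```

>>> {"method": "send_rows", "body": {"steps": [[[0, 0, 0.005], [0, 0, 0], 0.02], [[0, 0, 0.02], [0, 0, 0], 0.02], [[0, 0, 0.035], [0, 0, 0], 0.02], [[0, 0, 0.045], [0, 0, 0], 0.02], [[0, 0, 0.05], [0, 0, 0], 0.02]]}}

```text
time_s: 4.72
tool_pos: [0.6328, -0.044, 0.0574]
tool_rot: [179.9, 0.2, -0.3]
force: [0.5, -0.3, -1.0]
grip_width: 0.0316
```

```bash
python3 rem.py 0.635 -0.040 0.0317
python3 - <<'E'
from h import *
for n in ("side","wrist"):
    c=env.read_camera(n); im=c["pixels"][:,:,::-1]
    if n=="side": im=cv2.resize(im[120:340,280:460],None,fx=2.5,fy=2.5)
    cv2.imwrite(f"pics/{n}3.png",im)
E
```

```text
t 4.7167 pos [ 0.6328 -0.044   0.0574] rot [179.93   0.2   -0.33] w 0.0316 F [ 0.5 -0.3 -1. ] 
shift [ 0.0022 -0.004   0.0257] turn [ 0.0011  0.0035 -0.0058]
```

View pics/side3.png

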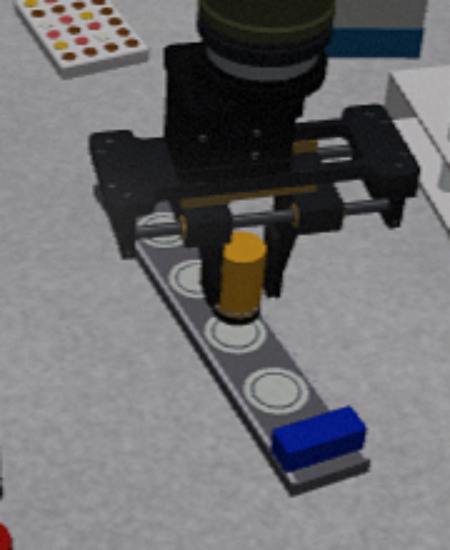

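View pics/wrist3.png

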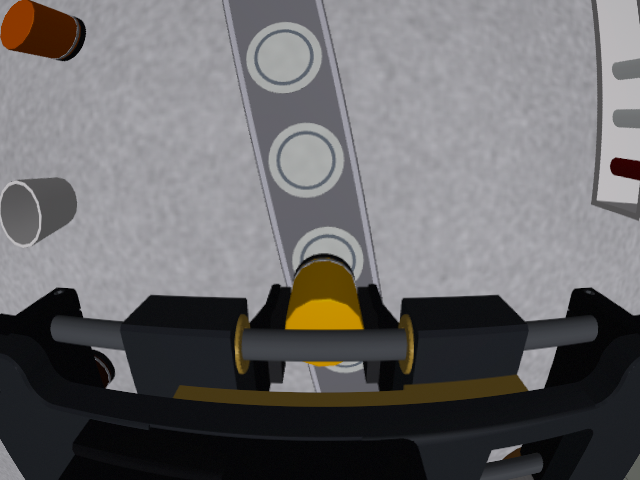

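The gold standard hangs over mark c (side crop 240,300, above the mark at 236,330). I'll lower it slowly and check again.

>>> {"method": "send_rows", "body": {"steps": [[[0, 0, 0.006], [0, 0, 0], 0.02], [[0, 0, 0.012], [0, 0, 0], 0.02], [[0, 0, 0.018], [0, 0, 0], 0.02], [[0, 0, 0.021], [0, 0, 0], 0.02], [[0, 0, 0.022], [0, 0, 0], 0.02]]}}

```text
time_s: 5.23
tool_pos: [0.6342, -0.0414, 0.0367]
tool_rot: [180.0, 0.1, -0.2]
force: [-0.1, 0.3, -0.2]
grip_width: 0.0319
```

```bash
python3 rem.py 0.635 -0.040 0.0317
```

```text
t 5.2333 pos [ 0.6342 -0.0414  0.0367] rot [ 1.8e+02  7.0e-02 -1.6e-01] w 0.0319 F [-0.1  0.3 -0.2] 
shift [ 0.0008 -0.0014  0.005 ] turn [ 0.      0.0012 -0.0028]
```

>>> {"method": "send_rows", "body": {"steps": [[[0, -0.001, 0.001], [0, 0, 0], 0.02], [[0, -0.001, 0.002], [0, 0, 0], 0.02], [[0, -0.001, 0.003], [0, 0, 0], 0.02], [[0, -0.001, 0.004], [0, 0, 0], 0.02], [[0, -0.001, 0.005], [0, 0, 0], 0.02]]}}

```text
time_s: 5.65
tool_pos: [0.6348, -0.0404, 0.0326]
tool_rot: [180.0, -0.0, -0.2]
force: [0.4, -0.6, -1.5]
grip_width: 0.0313
```

```bash
python3 rem.py 0.635 -0.040 0.0317
```

```text
t 5.65 pos [ 0.6348 -0.0404  0.0326] rot [ 1.7999e+02 -2.0000e-02 -1.7000e-01] w 0.0313 F [ 0.4 -0.6 -1.5] 
shift [ 0.0002 -0.0004  0.0009] turn [ 0.0002 -0.0003 -0.003 ]
```

>>> {"method": "send_rows", "body": {"steps": [[[0, 0, 0.001], [0, 0, 0], 0.02], [[0, 0, 0.001], [0, 0, 0], 0.02], [[0, 0, 0.002], [0, 0, 0], 0.02], [[0, 0, 0.002], [0, 0, 0], 0.02], [[0, 0, 0.002], [0, 0, 0], 0.02]]}}

```text
time_s: 6.07
tool_pos: [0.6348, -0.0404, 0.0317]
tool_rot: [180.0, -0.0, -0.2]
force: [-2.7, 0.4, 6.0]
grip_width: 0.0315
```

```bash
python3 rem.py 0.635 -0.040 0.0317
```

```text
t 6.0667 pos [ 0.6348 -0.0404  0.0317] rot [ 1.7997e+02 -1.0000e-02 -1.7000e-01] w 0.0315 F [-2.7  0.4  6. ] 
shift [ 0.0002 -0.0004  0.    ] turn [ 0.0006 -0.0002 -0.003 ]
```

Contact came at z = 0.0317, as predicted. Releasing and lifting.

>>> {"method": "send_rows", "body": {"steps": [[[0, 0, 0], [0, 0, 0], 0.04], [[0, 0, 0], [0, 0, 0], 0.05], [[0, 0, 0], [0, 0, 0], 0.06], [[0, 0, 0], [0, 0, 0], 0.06], [[0, 0, 0], [0, 0, 0], 0.06]]}}

```text
time_s: 6.48
tool_pos: [0.6346, -0.0404, 0.0303]
tool_rot: [180.0, 0.0, -0.2]
force: [0.5, -0.4, -0.0]
grip_width: 0.0556
```

>>> {"method": "send_rows", "body": {"steps": [[[0, 0, -0.01], [0, 0, 0], 0.07], [[0, 0, -0.03], [0, 0, 0], 0.07], [[0, 0, -0.06], [0, 0, 0], 0.07], [[-0.005, 0.003, -0.09], [0, 0, 0], 0.07], [[-0.02, 0.01, -0.11], [0, 0, 0], 0.07]]}}

```text
time_s: 6.9
tool_pos: [0.6171, -0.0486, 0.1443]
tool_rot: [-179.9, -0.3, -0.1]
force: [0.0, -0.1, 0.5]
grip_width: 0.07
```

```bash
python3 rem.py 0.445 -0.136 0.14
```

```text
t 6.9 pos [ 0.6171 -0.0486  0.1443] rot [-1.7993e+02 -3.0000e-01 -5.0000e-02] w 0.07 F [ 0.  -0.1  0.5] 
shift [-0.172   0.0876  0.0033] turn [-0.0013 -0.0053 -0.0009]
```

>>> {"method": "send_rows", "body": {"steps": [[[-0.035, 0.018, 0], [0, 0, 0], 0.07], [[-0.075, 0.038, 0], [0, 0, 0], 0.07], [[-0.115, 0.058, 0], [0, 0, 0], 0.07], [[-0.15, 0.075, 0], [0, 0, 0], 0.07], [[-0.17, 0.085, 0.005], [0, 0, 0], 0.07]]}}

```text
time_s: 7.32
tool_pos: [0.4414, -0.1369, 0.1366]
tool_rot: [179.9, -0.0, -0.3]
force: [0.6, -0.3, 0.2]
grip_width: 0.0699
```

>>> {"method": "send_rows", "body": {"steps": [[[0, 0, 0.02], [0, 0, 0], 0.07], [[0, 0, 0.045], [0, 0, 0], 0.07], [[0, 0, 0.06], [0, 0, 0], 0.07], [[0, 0, 0.065], [0, 0, 0], 0.07], [[0, 0, 0.065], [0, 0, 0], 0.07]]}}

```text
time_s: 7.73
tool_pos: [0.4437, -0.1344, 0.07]
tool_rot: [-180.0, 0.1, -0.1]
force: [-0.0, -0.7, 0.6]
grip_width: 0.0702
```

```bash
python3 rem.py 0.445 -0.1359 0.0197
python3 - <<'E'
from h import *
for n in ("side","wrist"):
    c=env.read_camera(n); im=c["pixels"][:,:,::-1]
    if n=="side": im=cv2.resize(im[170:370,200:440],None,fx=2.5,fy=2.5)
    cv2.imwrite(f"pics/{n}4.png",im)
E
```

```text
t 7.7333 pos [ 0.4437 -0.1344  0.07  ] rot [-1.7996e+02  1.0000e-01 -1.5000e-01] w 0.0702 F [-0.  -0.7  0.6] 
shift [0.0014 0.0016 0.0503] turn [-0.0007  0.0018 -0.0026]
```

View pics/side4.png

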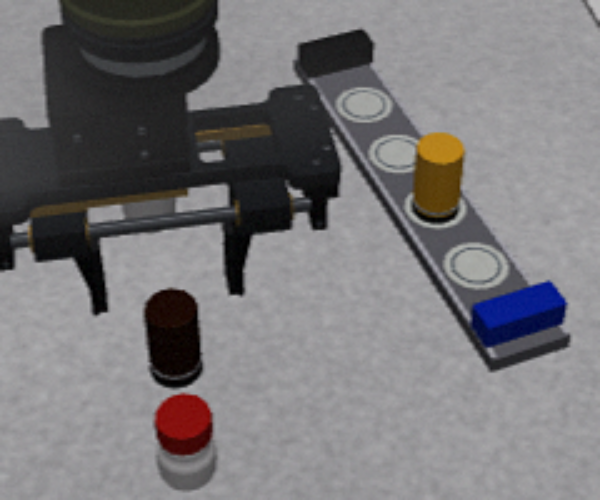

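View pics/wrist4.png

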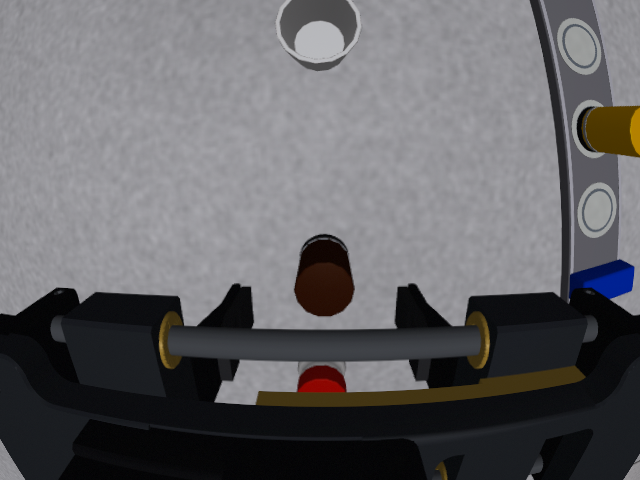

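The gold standard is upright on mark c (side crop 437,180). The dark one sits between the jaws in x (wrist 324,290). I'll cross-check its y.

Run:
```python
from h import *
c=env.read_camera("wrist"); g=cv2.cvtColor(c["pixels"],cv2.COLOR_RGB2HSV)
print(env.get_obs()["tool_pos"])
print(cast(c,324,290,.055,True),cast(c,324,237,0.0,True))
```

```text
[ 0.44552501 -0.13486093  0.07181104]
[ 0.44481216 -0.13563724  0.055     ] [ 4.44962541e-01 -1.21797815e-01  2.77555756e-17]
```

>>> {"method": "send_rows", "body": {"steps": [[[0, 0.001, 0.012], [0, 0, 0], 0.07], [[0, 0.001, 0.03], [0, 0, 0], 0.07], [[0, 0.001, 0.045], [0, 0, 0], 0.06], [[0, 0.001, 0.051], [0, 0, 0], 0.05], [[0, 0.001, 0.051], [0, 0, 0], 0.045]]}}

```text
time_s: 8.3
tool_pos: [0.444, -0.1356, 0.0191]
tool_rot: [-180.0, 0.1, -0.2]
force: [-0.4, -0.3, 0.4]
grip_width: 0.057
```

>>> {"method": "send_rows", "body": {"steps": [[[0, 0, 0], [0, 0, 0], 0.04], [[0, 0, 0], [0, 0, 0], 0.035], [[0, 0, 0], [0, 0, 0], 0.02], [[0, 0, 0], [0, 0, 0], 0.02], [[0, 0, 0], [0, 0, 0], 0.02]]}}

```text
time_s: 8.72
tool_pos: [0.445, -0.1361, 0.0204]
tool_rot: [180.0, -0.1, -0.2]
force: [0.1, -0.2, 2.8]
grip_width: 0.0314
```

```bash
python3 rem.py 0.611 0.0803 0.11
```

```text
t 8.7167 pos [ 0.445  -0.1361  0.0204] rot [ 1.7995e+02 -7.0000e-02 -1.7000e-01] w 0.0314 F [ 0.1 -0.2  2.8] 
shift [ 0.1654 -0.2168 -0.0896] turn [ 0.0009 -0.0012 -0.003 ]
```

>>> {"method": "send_rows", "body": {"steps": [[[0, 0, -0.01], [0, 0, 0], 0.02], [[0, 0, -0.03], [0, 0, 0], 0.02], [[0, 0, -0.055], [0, 0, 0], 0.02], [[0.01, -0.012, -0.08], [0, 0, 0], 0.02], [[0.03, -0.038, -0.09], [0, 0, 0], 0.02]]}}

```text
time_s: 9.13
tool_pos: [0.4746, -0.1018, 0.113]
tool_rot: [179.8, -0.1, -0.6]
force: [2.5, -0.3, -1.0]
grip_width: 0.0314
```

>>> {"method": "send_rows", "body": {"steps": [[[0.025, -0.034, 0], [0, 0, 0], 0.02], [[0.055, -0.073, 0], [0, 0, 0], 0.02], [[0.085, -0.112, 0], [0, 0, 0], 0.02], [[0.11, -0.146, 0], [0, 0, 0], 0.02], [[0.125, -0.168, 0], [0, 0, 0], 0.02]]}}

```text
time_s: 9.55
tool_pos: [0.6004, 0.0699, 0.1101]
tool_rot: [180.0, -0.0, -0.2]
force: [1.2, -0.5, -1.0]
grip_width: 0.0312
```

>>> {"method": "send_rows", "body": {"steps": [[[0.005, -0.007, 0.002], [0, 0, 0], 0.02], [[0.01, -0.01, 0.01], [0, 0, 0], 0.02], [[0.01, -0.01, 0.025], [0, 0, 0], 0.02], [[0.01, -0.01, 0.037], [0, 0, 0], 0.02], [[0.01, -0.01, 0.04], [0, 0, 0], 0.02]]}}

```text
time_s: 9.97
tool_pos: [0.6071, 0.0764, 0.0666]
tool_rot: [179.9, 0.3, -0.3]
force: [-1.2, -0.4, -0.7]
grip_width: 0.0313
```

```bash
python3 rem.py 0.611 0.0803 0.0324
```

```text
t 9.9667 pos [0.6071 0.0764 0.0666] rot [179.89   0.3   -0.28] w 0.0313 F [-1.2 -0.4 -0.7] 
shift [ 0.0041 -0.004   0.0341] turn [ 0.0019  0.0052 -0.0049]
```

>>> {"method": "send_rows", "body": {"steps": [[[0.001, -0.001, 0.006], [0, 0, 0], 0.02], [[0.001, -0.001, 0.014], [0, 0, 0], 0.02], [[0.001, -0.001, 0.024], [0, 0, 0], 0.02], [[0.001, -0.001, 0.03], [0, 0, 0], 0.02], [[0.001, -0.001, 0.032], [0, 0, 0], 0.02]]}}

```text
time_s: 10.38
tool_pos: [0.6094, 0.0794, 0.0361]
tool_rot: [180.0, 0.1, -0.2]
force: [0.2, 0.3, -1.0]
grip_width: 0.0314
```

```bash
python3 rem.py 0.611 0.0803 0.0324
```

```text
t 10.3833 pos [0.6094 0.0794 0.0361] rot [ 1.7998e+02  1.2000e-01 -1.8000e-01] w 0.0314 F [ 0.2  0.3 -1. ] 
shift [ 0.0016 -0.0009  0.0037] turn [ 0.0004  0.0021 -0.0032]
```

>>> {"method": "send_rows", "body": {"steps": [[[0, 0, 0.001], [0, 0, 0], 0.02], [[0, 0, 0.002], [0, 0, 0], 0.02], [[0, 0, 0.003], [0, 0, 0], 0.02], [[0, 0, 0.004], [0, 0, 0], 0.02], [[0, 0, 0.005], [0, 0, 0], 0.02]]}}

```text
time_s: 10.8
tool_pos: [0.6107, 0.0799, 0.0328]
tool_rot: [180.0, -0.0, -0.2]
force: [0.2, 0.7, -1.1]
grip_width: 0.0314
```

```bash
python3 rem.py 0.611 0.0803 0.0324
```

```text
t 10.8 pos [0.6107 0.0799 0.0328] rot [ 1.8e+02 -4.0e-02 -1.7e-01] w 0.0314 F [ 0.2  0.7 -1.1] 
shift [ 0.0003 -0.0004  0.0004] turn [ 0.0001 -0.0006 -0.003 ]
```

>>> {"method": "send_rows", "body": {"steps": [[[0, 0, 0.001], [0, 0, 0], 0.02], [[0, 0, 0.001], [0, 0, 0], 0.02], [[0, 0, 0.001], [0, 0, 0], 0.02], [[0, 0, 0.0015], [0, 0, 0], 0.02], [[0, 0, 0.0015], [0, 0, 0], 0.02]]}}

```text
time_s: 11.22
tool_pos: [0.6107, 0.0799, 0.0325]
tool_rot: [180.0, -0.0, -0.2]
force: [-2.4, -0.7, 9.4]
grip_width: 0.0312
```

Contact. Releasing and lifting.

>>> {"method": "send_rows", "body": {"steps": [[[0, 0, 0], [0, 0, 0], 0.04], [[0, 0, 0], [0, 0, 0], 0.05], [[0, 0, 0], [0, 0, 0], 0.06], [[0, 0, 0], [0, 0, 0], 0.06], [[0, 0, 0], [0, 0, 0], 0.06]]}}

```text
time_s: 11.63
tool_pos: [0.6103, 0.0798, 0.0307]
tool_rot: [180.0, 0.0, -0.2]
force: [0.2, -0.9, 0.5]
grip_width: 0.0558
```

>>> {"method": "send_rows", "body": {"steps": [[[0, 0, -0.01], [0, 0, 0], 0.07], [[0, 0, -0.03], [0, 0, 0], 0.07], [[0, 0, -0.06], [0, 0, 0], 0.07], [[-0.005, 0, -0.09], [0, 0, 0], 0.07], [[-0.02, -0.005, -0.11], [0, 0, 0], 0.07]]}}

```text
time_s: 12.05
tool_pos: [0.593, 0.084, 0.1445]
tool_rot: [-180.0, -0.3, -0.3]
force: [-0.7, -0.7, 0.3]
grip_width: 0.0693
```

```bash
python3 rem.py 0.456 0.1183 0.07
```

```text
t 12.05 pos [0.593  0.084  0.1445] rot [-179.97   -0.27   -0.3 ] w 0.0693 F [-0.7 -0.7  0.3] 
shift [-0.1375 -0.0336  0.0739] turn [-0.0004 -0.0048 -0.0052]
```

>>> {"method": "send_rows", "body": {"steps": [[[-0.03, -0.008, 0], [0, 0, 0], 0.07], [[-0.065, -0.017, 0], [0, 0, 0], 0.07], [[-0.1, -0.025, 0], [0, 0, 0], 0.07], [[-0.125, -0.03, 0], [0, 0, 0], 0.07], [[-0.134, -0.033, 0.005], [0, 0, 0], 0.07]]}}

```text
time_s: 12.47
tool_pos: [0.4538, 0.1194, 0.137]
tool_rot: [179.9, -0.1, -0.0]
force: [-0.3, 0.2, 0.4]
grip_width: 0.07
```

>>> {"method": "send_rows", "body": {"steps": [[[0, 0, 0.02], [0, 0, 0], 0.07], [[0, 0, 0.045], [0, 0, 0], 0.07], [[0, 0, 0.06], [0, 0, 0], 0.07], [[0, 0, 0.065], [0, 0, 0], 0.07], [[0, 0, 0.065], [0, 0, 0], 0.07]]}}

```text
time_s: 12.88
tool_pos: [0.456, 0.1182, 0.0702]
tool_rot: [-180.0, 0.1, -0.2]
force: [-0.2, 0.4, 0.3]
grip_width: 0.0699
```

```bash
python3 - <<'E'
from h import *
for n in ("side","wrist"):
    c=env.read_camera(n); im=c["pixels"][:,:,::-1]
    if n=="side": im=cv2.resize(im[100:340,190:440],None,fx=2.4,fy=2.4)
    else:
        g=cv2.cvtColor(c["pixels"],cv2.COLOR_RGB2HSV).astype(int)
        m=((g[...,1]>150)&((g[...,0]<15))&(g[...,2]>90)).astype(np.uint8); m[:200]=0;m[330:]=0
        k,l,s,ce=cv2.connectedComponentsWithStats(m)
        for i in range(1,k):
            if s[i,4]>300: print(s[i],ce[i])
    cv2.imwrite(f"pics/{n}5.png",im)
E
python3 rem.py 0.456 0.1183 0.0197
```

```text
[ 293  260   58   55 2526] [321.47545527 286.91092637]
t 12.9833 pos [0.4574 0.1186 0.0718] rot [-1.7997e+02 -6.0000e-02 -1.7000e-01] w 0.07 F [0.4 1.  0.8] 
shift [-0.0015  0.0003  0.0521] turn [-0.0005 -0.001  -0.003 ]
```

View pics/side5.png

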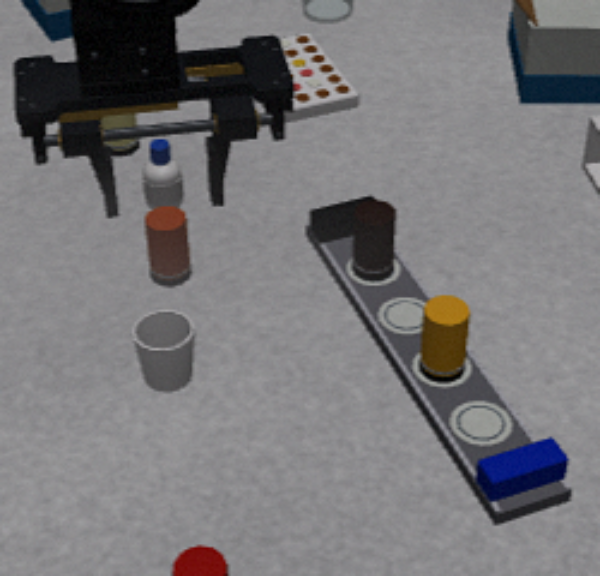

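View pics/wrist5.png

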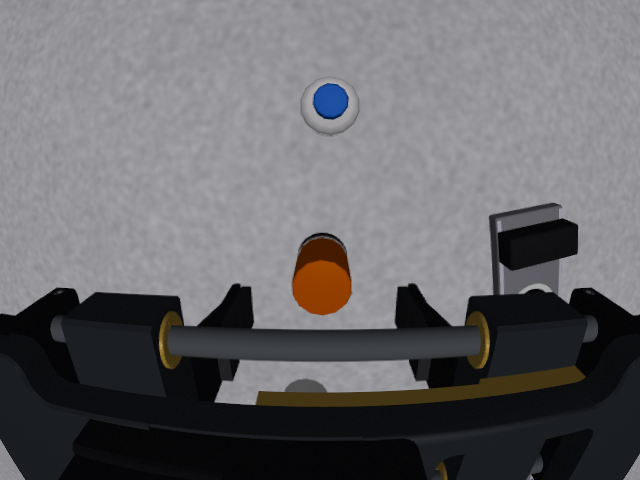

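Dark is upright on mark a (side crop 374,240). The medium one is centred between the jaws (wrist 322,287), the same picture as before the dark grasp. Lower and grip.

>>> {"method": "send_rows", "body": {"steps": [[[0, 0, 0.012], [0, 0, 0], 0.07], [[0, 0, 0.03], [0, 0, 0], 0.07], [[0, 0, 0.045], [0, 0, 0], 0.06], [[0, 0, 0.051], [0, 0, 0], 0.05], [[0, 0, 0.051], [0, 0, 0], 0.045]]}}

```text
time_s: 13.4
tool_pos: [0.4556, 0.1181, 0.0188]
tool_rot: [180.0, 0.1, -0.2]
force: [0.5, -0.0, -0.8]
grip_width: 0.0573
```

>>> {"method": "send_rows", "body": {"steps": [[[0, 0, 0], [0, 0, 0], 0.04], [[0, 0, 0], [0, 0, 0], 0.035], [[0, 0, 0], [0, 0, 0], 0.02], [[0, 0, 0], [0, 0, 0], 0.02], [[0, 0, 0], [0, 0, 0], 0.02]]}}

```text
time_s: 13.82
tool_pos: [0.457, 0.1184, 0.0208]
tool_rot: [180.0, -0.1, -0.2]
force: [-1.0, 0.5, 4.5]
grip_width: 0.0315
```

```bash
python3 rem.py 0.6228 0.0215 0.11
```

```text
t 13.8167 pos [0.457  0.1184 0.0208] rot [ 1.7999e+02 -7.0000e-02 -1.7000e-01] w 0.0315 F [-1.   0.5  4.5] 
shift [ 0.1662  0.0964 -0.089 ] turn [ 0.0002 -0.0011 -0.003 ]
```

>>> {"method": "send_rows", "body": {"steps": [[[0, 0, -0.01], [0, 0, 0], 0.02], [[0, 0, -0.03], [0, 0, 0], 0.02], [[0, 0, -0.06], [0, 0, 0], 0.02], [[0.01, 0.006, -0.085], [0, 0, 0], 0.02], [[0.03, 0.017, -0.1], [0, 0, 0], 0.02]]}}

```text
time_s: 14.23
tool_pos: [0.4863, 0.103, 0.1235]
tool_rot: [180.0, -0.2, 0.0]
force: [1.6, 0.9, -1.7]
grip_width: 0.0315
```

>>> {"method": "send_rows", "body": {"steps": [[[0.03, 0.017, 0], [0, 0, 0], 0.02], [[0.06, 0.035, 0], [0, 0, 0], 0.02], [[0.095, 0.055, 0], [0, 0, 0], 0.02], [[0.12, 0.07, 0], [0, 0, 0], 0.02], [[0.136, 0.079, 0], [0, 0, 0], 0.02]]}}

```text
time_s: 14.65
tool_pos: [0.6248, 0.0182, 0.1203]
tool_rot: [180.0, -0.1, -0.4]
force: [-0.3, -0.5, -1.5]
grip_width: 0.0318
```

>>> {"method": "send_rows", "body": {"steps": [[[0, 0, 0], [0, 0, 0], 0.02], [[0, 0, 0.01], [0, 0, 0], 0.02], [[0, 0, 0.025], [0, 0, 0], 0.02], [[0, 0, 0.037], [0, 0, 0], 0.02], [[0, 0, 0.04], [0, 0, 0], 0.02]]}}

```text
time_s: 15.07
tool_pos: [0.6195, 0.0225, 0.0774]
tool_rot: [180.0, 0.3, -0.1]
force: [-0.6, -0.7, -1.6]
grip_width: 0.0314
```

```bash
python3 rem.py 0.6228 0.0215 0.0327
```

```text
t 15.0667 pos [0.6195 0.0225 0.0774] rot [ 1.7999e+02  2.7000e-01 -8.0000e-02] w 0.0314 F [-0.6 -0.7 -1.6] 
shift [0.0035 0.001  0.0447] turn [ 0.0001  0.0047 -0.0014]
```

>>> {"method": "send_rows", "body": {"steps": [[[0.001, 0, 0.01], [0, 0, 0], 0.02], [[0.001, 0, 0.022], [0, 0, 0], 0.02], [[0.001, 0, 0.034], [0, 0, 0], 0.02], [[0.001, 0, 0.041], [0, 0, 0], 0.02], [[0.001, 0, 0.042], [0, 0, 0], 0.02]]}}

```text
time_s: 15.48
tool_pos: [0.6217, 0.0216, 0.0357]
tool_rot: [180.0, 0.2, -0.2]
force: [-0.1, 0.4, -1.2]
grip_width: 0.0316
```

```bash
python3 rem.py 0.6228 0.0215 0.0327
```

```text
t 15.4833 pos [0.6217 0.0216 0.0357] rot [ 1.8e+02  2.0e-01 -1.7e-01] w 0.0316 F [-0.1  0.4 -1.2] 
shift [0.0011 0.0001 0.003 ] turn [ 0.0001  0.0035 -0.0029]
```

>>> {"method": "send_rows", "body": {"steps": [[[0, 0, 0.001], [0, 0, 0], 0.02], [[0, 0, 0.002], [0, 0, 0], 0.02], [[0, 0, 0.003], [0, 0, 0], 0.02], [[0, 0, 0.004], [0, 0, 0], 0.02], [[0, 0, 0.005], [0, 0, 0], 0.02]]}}

```text
time_s: 15.9
tool_pos: [0.6236, 0.0218, 0.0334]
tool_rot: [180.0, -0.0, -0.2]
force: [0.2, -0.5, -1.0]
grip_width: 0.0315
```

>>> {"method": "send_rows", "body": {"steps": [[[0, 0, 0.001], [0, 0, 0], 0.02], [[0, 0, 0.001], [0, 0, 0], 0.02], [[0, 0, 0.0015], [0, 0, 0], 0.02], [[0, 0, 0.002], [0, 0, 0], 0.02], [[0, 0, 0.002], [0, 0, 0], 0.02]]}}

```text
time_s: 16.32
tool_pos: [0.6236, 0.0218, 0.0328]
tool_rot: [180.0, -0.0, -0.2]
force: [-4.2, -0.5, 9.8]
grip_width: 0.0312
```

>>> {"method": "send_rows", "body": {"steps": [[[0, 0, 0], [0, 0, 0], 0.04], [[0, 0, 0], [0, 0, 0], 0.05], [[0, 0, 0], [0, 0, 0], 0.06], [[0, 0, 0], [0, 0, 0], 0.06], [[0, 0, 0], [0, 0, 0], 0.06]]}}

```text
time_s: 16.73
tool_pos: [0.6231, 0.0218, 0.0307]
tool_rot: [180.0, 0.0, -0.2]
force: [-0.5, -0.9, -0.4]
grip_width: 0.0559
```

>>> {"method": "send_rows", "body": {"steps": [[[0, 0, -0.01], [0, 0, 0], 0.07], [[0, 0, -0.03], [0, 0, 0], 0.07], [[0, 0, -0.06], [0, 0, 0], 0.07], [[0, 0, -0.09], [0, 0, 0], 0.07], [[-0.015, -0.02, -0.11], [0, 0, 0], 0.07]]}}

```text
time_s: 17.15
tool_pos: [0.6117, 0.0368, 0.1444]
tool_rot: [179.9, -0.3, -0.6]
force: [0.9, -2.0, 0.6]
grip_width: 0.0699
```

```bash
python3 rem.py 0.430 0.306 0.07
```

```text
t 17.15 pos [0.6117 0.0368 0.1444] rot [179.87  -0.3   -0.58] w 0.0699 F [ 0.9 -2.   0.6] 
shift [-0.1848 -0.2675  0.0728] turn [ 0.0023 -0.0053 -0.0101]
```

>>> {"method": "send_rows", "body": {"steps": [[[-0.018, -0.026, 0], [0, 0, 0], 0.07], [[-0.038, -0.056, 0], [0, 0, 0], 0.07], [[-0.06, -0.089, 0], [0, 0, 0], 0.07], [[-0.082, -0.122, 0], [0, 0, 0], 0.07], [[-0.104, -0.155, 0], [0, 0, 0], 0.07]]}}

```text
time_s: 17.57
tool_pos: [0.5037, 0.1985, 0.1419]
tool_rot: [180.0, -0.1, -0.2]
force: [0.7, 0.2, 0.6]
grip_width: 0.0701
```

>>> {"method": "send_rows", "body": {"steps": [[[-0.022, -0.033, 0], [0, 0, 0], 0.07], [[-0.044, -0.064, 0], [0, 0, 0], 0.07], [[-0.062, -0.092, 0.005], [0, 0, 0], 0.07], [[-0.075, -0.109, 0.015], [0, 0, 0], 0.07], [[-0.075, -0.109, 0.03], [0, 0, 0], 0.07]]}}

```text
time_s: 17.98
tool_pos: [0.4268, 0.3128, 0.1131]
tool_rot: [-179.8, -0.1, 0.3]
force: [-0.6, 0.4, 0.7]
grip_width: 0.0698
```

>>> {"method": "send_rows", "body": {"steps": [[[0, 0, 0.015], [0, 0, 0], 0.07], [[0, 0, 0.03], [0, 0, 0], 0.07], [[0, 0, 0.04], [0, 0, 0], 0.07], [[0, 0, 0.04], [0, 0, 0], 0.07], [[0, 0, 0.04], [0, 0, 0], 0.07]]}}

```text
time_s: 18.4
tool_pos: [0.43, 0.3064, 0.0712]
tool_rot: [180.0, 0.0, -0.2]
force: [-0.7, 0.0, 0.8]
grip_width: 0.0701
```

```bash
python3 - <<'E'
from h import *
for n in ("side","wrist"):
    c=env.read_camera(n); im=c["pixels"][:,:,::-1]
    if n=="side": im=cv2.resize(im[60:320,180:440],None,fx=2.2,fy=2.2)
    cv2.imwrite(f"pics/{n}6.png",im)
E
python3 rem.py 0.430 0.306 0.0197
```

```text
t 18.5 pos [0.4308 0.3068 0.072 ] rot [-1.7996e+02 -8.0000e-02 -1.9000e-01] w 0.0701 F [ 0.2 -0.4  0.3] 
shift [-0.0008  0.0008  0.0523] turn [-0.0007 -0.0013 -0.0032]
```

View pics/side6.png

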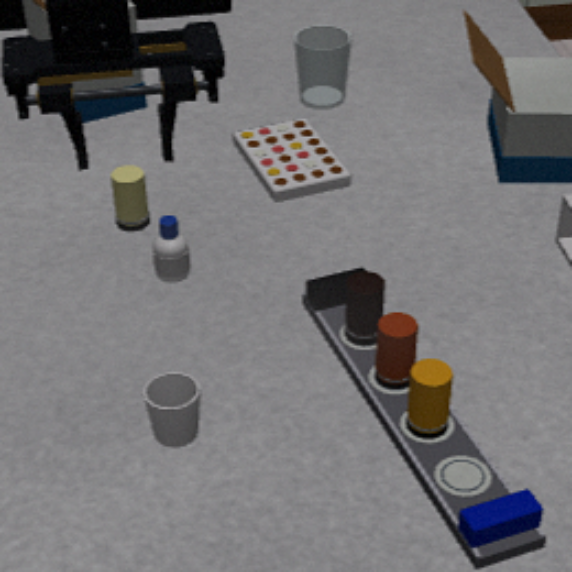

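View pics/wrist6.png

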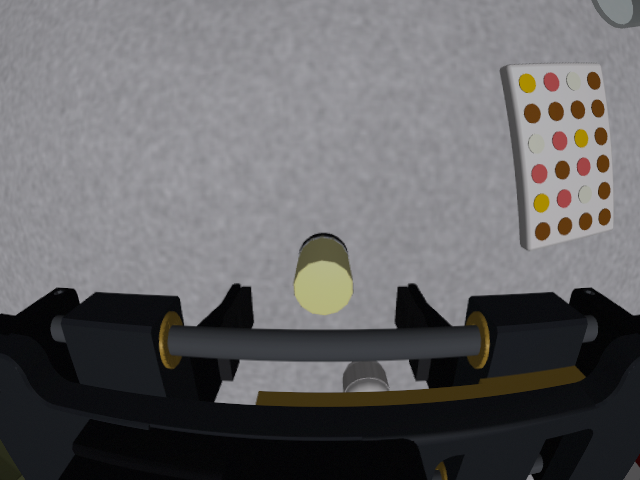

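Three standards stand upright on their marks (side crop 365,305 / 397,350 / 431,395). The pale one is centred between the jaws (wrist 323,287).

>>> {"method": "send_rows", "body": {"steps": [[[0, 0.001, 0.012], [0, 0, 0], 0.07], [[0, 0.001, 0.03], [0, 0, 0], 0.07], [[0, 0.001, 0.045], [0, 0, 0], 0.06], [[0, 0.001, 0.051], [0, 0, 0], 0.05], [[0, 0.001, 0.051], [0, 0, 0], 0.045]]}}

```text
time_s: 18.92
tool_pos: [0.4291, 0.3045, 0.0185]
tool_rot: [179.9, 0.1, -0.2]
force: [-0.5, -0.0, -1.3]
grip_width: 0.057
```

>>> {"method": "send_rows", "body": {"steps": [[[0, 0, 0], [0, 0, 0], 0.04], [[0, 0, 0], [0, 0, 0], 0.035], [[0, 0, 0], [0, 0, 0], 0.02], [[0, 0, 0], [0, 0, 0], 0.02], [[0, 0, 0], [0, 0, 0], 0.02]]}}

```text
time_s: 19.33
tool_pos: [0.4306, 0.3057, 0.0208]
tool_rot: [-180.0, -0.1, -0.2]
force: [-1.4, 0.1, 2.9]
grip_width: 0.0311
```

```bash
python3 rem.py 0.6467 -0.0966 0.13
```

```text
t 19.3333 pos [0.4306 0.3057 0.0208] rot [-1.7997e+02 -7.0000e-02 -1.7000e-01] w 0.0311 F [-1.4  0.1  2.9] 
shift [ 0.2175  0.4016 -0.1091] turn [-0.0005 -0.0013 -0.003 ]
```

>>> {"method": "send_rows", "body": {"steps": [[[0, 0, -0.01], [0, 0, 0], 0.02], [[0, 0, -0.03], [0, 0, 0], 0.02], [[0, 0, -0.06], [0, 0, 0], 0.02], [[0.006, 0.012, -0.09], [0, 0, 0], 0.02], [[0.02, 0.037, -0.11], [0, 0, 0], 0.02]]}}

```text
time_s: 19.75
tool_pos: [0.4484, 0.2727, 0.1335]
tool_rot: [-179.8, -0.1, 0.3]
force: [1.0, 0.4, -0.3]
grip_width: 0.0314
```

>>> {"method": "send_rows", "body": {"steps": [[[0.017, 0.031, 0], [0, 0, 0], 0.02], [[0.034, 0.062, 0], [0, 0, 0], 0.02], [[0.051, 0.094, 0], [0, 0, 0], 0.02], [[0.068, 0.125, 0], [0, 0, 0], 0.02], [[0.085, 0.157, 0], [0, 0, 0], 0.02]]}}

```text
time_s: 20.17
tool_pos: [0.535, 0.1096, 0.1309]
tool_rot: [180.0, -0.0, -0.1]
force: [-0.4, -0.3, -1.1]
grip_width: 0.0315
```

>>> {"method": "send_rows", "body": {"steps": [[[0.017, 0.031, 0], [0, 0, 0], 0.02], [[0.034, 0.062, 0], [0, 0, 0], 0.02], [[0.051, 0.094, 0], [0, 0, 0], 0.02], [[0.068, 0.125, 0], [0, 0, 0], 0.02], [[0.083, 0.153, 0], [0, 0, 0], 0.02]]}}

```text
time_s: 20.58
tool_pos: [0.6177, -0.0448, 0.1306]
tool_rot: [180.0, -0.0, -0.2]
force: [0.6, -0.3, -1.4]
grip_width: 0.0314
```

```bash
python3 rem.py 0.6467 -0.0966 0.13
```

```text
t 20.5833 pos [ 0.6177 -0.0448  0.1306] rot [ 1.7996e+02 -2.0000e-02 -2.4000e-01] w 0.0314 F [ 0.6 -0.3 -1.4] 
shift [0.0292 0.0516 0.0006] turn [ 0.0006 -0.0004 -0.0042]
```

>>> {"method": "send_rows", "body": {"steps": [[[0.014, 0.025, 0], [0, 0, 0], 0.02], [[0.024, 0.043, 0], [0, 0, 0], 0.02], [[0.029, 0.053, 0], [0, 0, 0], 0.02], [[0.029, 0.053, 0.01], [0, 0, 0], 0.02], [[0.029, 0.053, 0.025], [0, 0, 0], 0.02]]}}

```text
time_s: 21.0
tool_pos: [0.6468, -0.0946, 0.1061]
tool_rot: [-180.0, -0.2, -0.2]
force: [0.5, -0.2, -1.5]
grip_width: 0.0313
```

>>> {"method": "send_rows", "body": {"steps": [[[0, 0, 0.01], [0, 0, 0], 0.02], [[0, 0, 0.02], [0, 0, 0], 0.02], [[0, 0, 0.028], [0, 0, 0], 0.02], [[0, 0, 0.03], [0, 0, 0], 0.02], [[0, 0, 0.03], [0, 0, 0], 0.02]]}}

```text
time_s: 21.42
tool_pos: [0.6452, -0.0946, 0.0742]
tool_rot: [-180.0, 0.1, -0.1]
force: [-0.0, 0.1, -1.1]
grip_width: 0.0313
```

```bash
python3 rem.py 0.6467 -0.0966 0.0327
```

```text
t 21.4167 pos [ 0.6452 -0.0946  0.0742] rot [-1.7998e+02  9.0000e-02 -1.2000e-01] w 0.0313 F [-0.   0.1 -1.1] 
shift [0.0016 0.002  0.0415] turn [-0.0004  0.0015 -0.0021]
```

>>> {"method": "send_rows", "body": {"steps": [[[0, 0.001, 0.01], [0, 0, 0], 0.02], [[0, 0.001, 0.022], [0, 0, 0], 0.02], [[0, 0.001, 0.032], [0, 0, 0], 0.02], [[0, 0.001, 0.037], [0, 0, 0], 0.02], [[0, 0.001, 0.038], [0, 0, 0], 0.02]]}}

```text
time_s: 21.83
tool_pos: [0.6445, -0.0962, 0.0349]
tool_rot: [-180.0, 0.2, -0.2]
force: [-0.4, -0.7, -0.6]
grip_width: 0.0313
```

```bash
python3 rem.py 0.6467 -0.0966 0.0327
```

```text
t 21.8333 pos [ 0.6445 -0.0962  0.0349] rot [-1.7997e+02  1.8000e-01 -1.7000e-01] w 0.0313 F [-0.4 -0.7 -0.6] 
shift [0.0022 0.0004 0.0022] turn [-0.0005  0.0032 -0.003 ]
```

>>> {"method": "send_rows", "body": {"steps": [[[0, 0, 0.001], [0, 0, 0], 0.02], [[0, 0, 0.002], [0, 0, 0], 0.02], [[0, 0, 0.003], [0, 0, 0], 0.02], [[0, 0, 0.004], [0, 0, 0], 0.02], [[0, 0, 0.004], [0, 0, 0], 0.02]]}}

```text
time_s: 22.25
tool_pos: [0.646, -0.0963, 0.0332]
tool_rot: [180.0, -0.0, -0.2]
force: [0.1, 0.1, -2.0]
grip_width: 0.0313
```

>>> {"method": "send_rows", "body": {"steps": [[[0, 0, 0.001], [0, 0, 0], 0.02], [[0, 0, 0.001], [0, 0, 0], 0.02], [[0, 0, 0.0015], [0, 0, 0], 0.02], [[0, 0, 0.002], [0, 0, 0], 0.02], [[0, 0, 0.002], [0, 0, 0], 0.02]]}}

```text
time_s: 22.67
tool_pos: [0.6462, -0.0963, 0.0328]
tool_rot: [180.0, -0.0, -0.2]
force: [-4.4, -0.0, 8.2]
grip_width: 0.0314
```

>>> {"method": "send_rows", "body": {"steps": [[[0, 0, 0], [0, 0, 0], 0.04], [[0, 0, 0], [0, 0, 0], 0.05], [[0, 0, 0], [0, 0, 0], 0.06], [[0, 0, 0], [0, 0, 0], 0.06], [[0, 0, 0], [0, 0, 0], 0.06]]}}

```text
time_s: 23.08
tool_pos: [0.6458, -0.0963, 0.0307]
tool_rot: [-180.0, 0.0, -0.2]
force: [-0.0, 0.1, -0.2]
grip_width: 0.0557
```

>>> {"method": "send_rows", "body": {"steps": [[[0, 0, -0.01], [0, 0, 0], 0.07], [[0, 0, -0.03], [0, 0, 0], 0.07], [[0, 0, -0.06], [0, 0, 0], 0.07], [[0, 0, -0.09], [0, 0, 0], 0.07], [[0, 0, -0.12], [0, 0, 0], 0.07]]}}

```text
time_s: 23.5
tool_pos: [0.6457, -0.0961, 0.1529]
tool_rot: [-180.0, -0.0, -0.2]
force: [-0.0, -0.1, -0.0]
grip_width: 0.0693
```

>>> {"method": "send_rows", "body": {"steps": [[[-0.02, 0, -0.02], [0, 0, 0], 0.07], [[-0.05, 0, -0.04], [0, 0, 0], 0.07], [[-0.08, 0, -0.06], [0, 0, 0], 0.07], [[-0.11, 0, -0.06], [0, 0, 0], 0.07], [[-0.12, 0, -0.06], [0, 0, 0], 0.07]]}}

```text
time_s: 23.92
tool_pos: [0.5235, -0.096, 0.2132]
tool_rot: [179.8, -0.1, -0.2]
force: [0.7, 0.0, -0.3]
grip_width: 0.07
```

>>> {"method": "send_rows", "body": {"steps": [[[0, 0.03, 0], [0, 0, 0], 0.07], [[0, 0.06, 0], [0, 0, 0], 0.07], [[0, 0.09, 0], [0, 0, 0], 0.07], [[0, 0.1, 0], [0, 0, 0], 0.07], [[0, 0.1, 0], [0, 0, 0], 0.07]]}}

```text
time_s: 24.33
tool_pos: [0.525, -0.1997, 0.2107]
tool_rot: [180.0, 0.0, -0.5]
force: [1.0, 0.3, 0.4]
grip_width: 0.07
```

Run:
```python
from h import *
for n,(x0,y0,x1,y1) in {"side":(300,140,440,320),"scene":(210,190,410,310)}.items():
    c=env.read_camera(n); im=c["pixels"][:,:,::-1]
    cv2.imwrite(f"pics/{n}7.png",cv2.resize(im[y0:y1,x0:x1],None,fx=3.3,fy=3.3,interpolation=cv2.INTER_CUBIC))
```

```text
(no output)
```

View pics/side7.png

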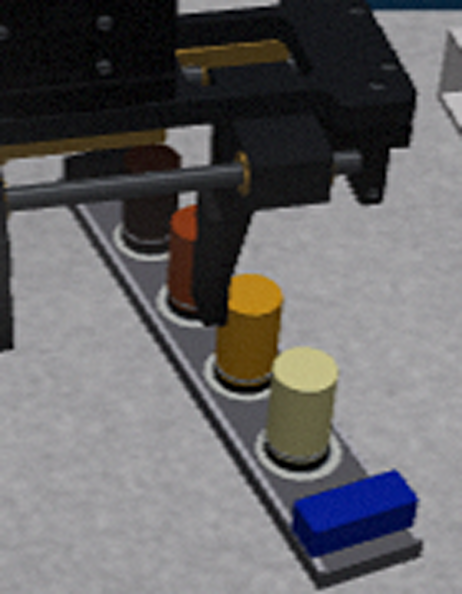

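View pics/scene7.png

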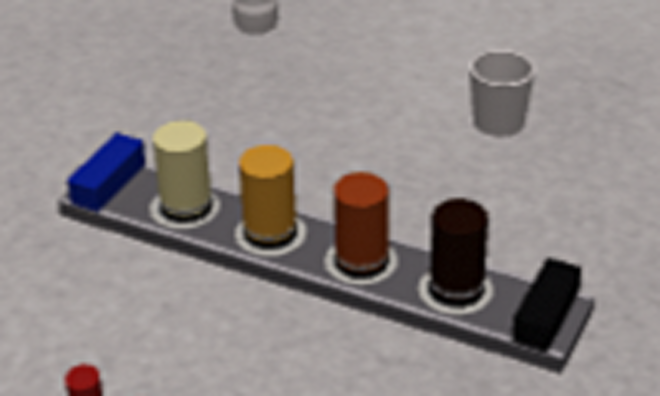

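All four look upright and centred in their rings (scene crop 184,180 / 268,200 / 361,228 / 458,255). One numeric check in the scene view, using the same camera for marks and standards so that its bias cancels:

Run:
```python
from h import *
c=env.read_camera("scene"); g=cv2.cvtColor(c["pixels"],cv2.COLOR_RGB2HSV).astype(int)
mk=dict(pale=(.6463,-.0982),light=(.6343,-.0392),med=(.6224,.0198),dark=(.6104,.0789))
sd=dict(pale=(265,245),light=(291,250),med=(319,258),dark=(349,267))
for k,(u,v) in sd.items():
    m=np.zeros(g.shape[:2],np.uint8); sl=(slice(v-24,v+26),slice(u-13,u+13)); s=g[sl]
    m[sl]=((s[...,1]>60)&((s[...,0]<40)|(s[...,0]>165))|(s[...,2]<55))*255
    n,l,st,ce=cv2.connectedComponentsWithStats(m); i=l[v,u]
    P=cast(c,*ce[i],.0395); print(k,st[i],ce[i].round(1),P.round(4),"off mm",((P[:2]-mk[k])*1000).round(1))
o=env.get_obs();print(o["time_s"],o["force"])
```

```text
pale [257 227  17  30 401] [264.8 240.7] [ 0.6437 -0.0991  0.0395] off mm [-2.6 -0.9]
light [282 234  18  31 473] [290.8 248.7] [ 0.6328 -0.0407  0.0395] off mm [-1.5 -1.5]
med [311 242  17  32 485] [319.1 257.2] [0.6211 0.0197 0.0395] off mm [-1.3 -0.1]
dark [340 250  18  33 475] [348.4 265.8] [0.6091 0.0787 0.0395] off mm [-1.3 -0.2]
24.4833 [-0.41215671  0.75245574  0.05614507]
```

All are within 3 mm of their marks.

```bash
python3 -c "
from cell import env
print(env.sign_off())"
```

```text
the job is handed in; nothing more can be done
None
```

The four glass standards now stand on the rail in shade order. From the blue stop to the black stop, they are pale (mark d), light (c), medium (b) and dark (a). I set each one down slowly, with 6–10 N measured at the wrist at contact, and handed in at about 24.5 s of the 90 s allowed.

- **Position:** in the scene camera, every standard measured within about 3 mm of its mark's centre, against the 12 mm limit.
- **Upright:** the last pictures show all four standing upright. In the side view the gripper partly hid the medium and dark ones. The scene view showed all four fully.
- **Clear of the robot:** the gripper was well clear, and nothing was being touched at hand-in.
- **Disagreement:** the two fixed cameras differed by about 3 mm on where the marks are, so I aimed at the average of the two.

No check failed, and the hand-in gave no verdict.

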